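Seat the nozzle holder on the slide carriage's round and diamond pins

ROBOT

A 7-joint arm with a two-finger parallel gripper is mounted at the origin on the work surface. World frame = base frame: x ahead of the robot, y to its left, z up, the work surface at z = 0. Lengths are in m, angles in rad, forces in N, time in s.
With the tool pointing down it reaches from about 0.425 to 0.925 m from the base axis. Payload 6.8 kg.
Tool frame: the origin (TCP) lies on the front face of the gripper's body, between the roots of the fingers; the fingertips stand 73 mm ahead of it and the grasp point (between the pads) lies 54 mm ahead of it; z points along the fingers, y is the direction in which the jaws open and shut (so a half turn about z gives the same grasp; the last joint's range is limited). The gripper opens to 85 mm and grips with 20 to 120 N. Pads are 22 mm wide; open, the fingers measure 114 mm over their backs; the gripper's body (76 mm by 85 mm) begins 54 mm behind the grasp point. The pads swing forward as they close: fully open they stand 13 mm farther back than shut.
Start: joints at [-1.24, 0.477, 0.022, 1.555, -0.011, 1.109, -0.083], TCP at [0.287, 0.611, 0.304] pointing down, gripper open.
Joint ranges: [-2.96, 2.96], [-0.34, 2.1], [-1.41, 1.46], [0.24, 2.44], [-1.37, 4.51], [0.17, 1.92], [-2.96, 2.96]. Speed limits (rad/s): [2.39, 2.39, 3.14, 3.14, 3.14, 3.14, 3.14].

INTERFACE

Orientations are given as a rotation vector (axis times angle).
In Python, from bench import * gives the robot as it stands.
- The arm moves only by the tool jog_arm, never from a script. Its argument "plan" is a list of rows, each a list of 2 entries, a list of its own where there are three numbers: the shift along the world's x, y, z in cm, then the turn about the world's z in rad. In form: [[[tx, ty, tz], twist], ...]. A call has 1 to 12 rows; each row shifts and turns the commanded pose from where the row before left it; what a row does not reach is not made up. A row lasts 1/10 s, in which the tool goes at most 50 mm and 8.59 degrees, less where a joint would pass 70% of its speed; a pose out of reach is approached as far as the arm can. A call is refused whole if a number of a shift passes 5 or a number of a turn 0.15, either way. A call with a gripper value outside its range is refused whole. "hand" is the finger opening in cm, from 0 to 8.54, set as the call begins (left out, the last holds). The fingers move at their own pace and stop on an object; "grip_force" is the grip in N (left out, the last holds). Time passes only in rows, so rows that do not move let the fingers close. It gives the time, the measured TCP pose, the force and the opening at its end, in the units of the state.
- get_obs(): the state, without advancing time (a new reading comes with each control period).
- grab_frame(name): name is "side" or "top"; returns the picture (420x560x3 uint8, red, green, blue); there is no depth.
- get_calibration(name): a dict with "intrinsics" (3x3 intrinsics, pixels), "xyz" and "orientation" of the camera in the world. Camera axes: x right, y down, z forward; pixel columns grow to the right and rows downward; lengths in m; the calibration is good to about 2 mm. A picture is of the moment at which its call begins. get_calibration takes no time and is no camera call.
- hand_in(): hands the job in, once; it reports no verdict.
The state is a dict: "clock": time; "joints": joint angles; "qvel": joint speeds; "tau": joint torques, N m; "tcp_pos": TCP position; "orientation": TCP orientation; "contact_force": force on the tool from outside, world axes, zero at the start; "moment": the same for the moment, N m; "grip_width": finger opening in m.
Only numpy, scipy, OpenCV 4.12 (cv2) and the standard library are available. Lean on these libraries where they do the work, as an engineer would, in place of code of your own. Each camera call takes 0.05 s, during which the arm holds its last target. There are 200 camera calls.

TASK

Pick up the nozzle holder with the blue block, whose aluminium plate has one round hole and one slot, and lower it onto the two locating pins of the slide's locked carriage: round hole over the round steel pin, slot over the diamond-shaped brass pin. Set it down flush on the carriage rather than dropping it, and let go. Leave the spare holder with the yellow block where it lies.

Things in the scene. Friction and masses are not known exactly. Their poses are not given: they have to be found in the camera images.
- holder: loose, 0.5 kg, flat on a 20 mm steel test plate: aluminium plate 170 (x) x 70 x 12 mm, on its middle a blue block 40 (x) x 28 (y) mm, top 60 mm above the underside, with a steel tip up to 74 mm. Origin: centre of underside, z up. Round 28 mm through-hole at x = -52 mm (red dot at that end), slot 40 (x) x 28 mm at x = +52. Grasp the block across its 28 mm, 42 mm above the underside
- round_pin (a point): foot of the round steel pin, at its centre on the flat grey seat face (190 x 80 mm) of the locked, immovable carriage; a red dot marks this end. The pin is 22 mm across up to 13 mm, then tapers to a 6 mm tip at 36 mm height. x points to the diamond pin, z up. Seated, the holder's underside lies on the seat face
- diamond_pin (a point): foot of the brass diamond pin, at its centre on the same seat face, 104 mm from the round pin. Four-sided, 22 mm across the line of the pins and 13 mm along it up to 13 mm, tapering to a tip at 36 mm height. Same axes. Seated, the holder's origin is midway between the pin feet, its x axis from round to diamond pin
- spare: spare holder of another pattern, not to be moved, flat on the test plate beside the other (either may be on the left): dark steel plate 170 (x) x 70 x 12 mm with two black 10 mm marks, yellow block 40 (x) x 28 mm, 60 mm high, brass tip up to 74 mm. Origin: centre of its underside

How it is judged:
By the outcome, as a careful person would: the job done as asked, in the order asked, and still so for the second after the job is handed in, with the robot touching nothing.
It also fails if it takes over 40 s, if anything falls off the work surface, if the arm or the gripper's body presses on something with over 40 N, if the wrist force passes 120 N, or if a joint passes its speed limit or range.

## Working session

There is one attempt and no reset: what is moved stays moved. The work goes in short steps, Python scripts to look and compute and a tool call to move; the robot and the scene stay as the last step left them, time stands still between calls to the robot, and variables do not carry over. Pictures are saved under pics/ and viewed, about 8 in all and at most 12, crops included, and the job is handed in when it is done.

Besides the shell and the picture viewer there is one more tool, called after "Emit:" by a JSON object that holds its "method" and its "body". jog_arm: Moves the arm, as the interface text tells. Its arguments: {"type":"object","properties":{"plan":{"type":"array","items":{"type":"array"}},"hand":{"type":"number"},"grip_force":{"type":"number"}},"required":["plan"]}

```bash
mkdir -p pics; python3 - <<'E'
from bench import *
import cv2
for n in("side","top"):
    im=grab_frame(n); cv2.imwrite(f"pics/{n}0.png",im[:,:,::-1]); c=get_calibration(n); print(n,c)
o=get_obs(); print(o["clock"],o["tcp_pos"],o["orientation"],o["contact_force"],o["grip_width"])
E
```

```text
side {'intrinsics': array([[400.98571012,   0.        , 283.42819201],
       [  0.        , 400.98571012, 214.99449209],
       [  0.        ,   0.        ,   1.        ]]), 'xyz': array([ 0.44866476, -0.52004661,  0.4763643 ]), 'orientation': array([-2.18352146,  0.19957093, -0.09853045])}
top {'intrinsics': array([[422.6098194 ,   0.        , 283.613291  ],
       [  0.        , 422.6098194 , 211.66596611],
       [  0.        ,   0.        ,   1.        ]]), 'xyz': array([ 0.48776912, -0.0152885 ,  0.85015221]), 'orientation': array([-2.16403305,  2.12377252, -0.0711773 ])}
0.1 [0.28660702 0.61067719 0.30303172] [-6.83756969e-01 -3.06602347e+00  2.54776682e-03] [-0.13116025  0.04884355  0.13679095] 0.08532498564639603
```

View pics/side0.png

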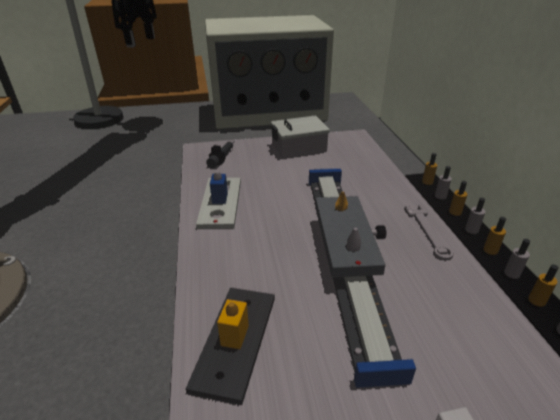

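View pics/top0.png

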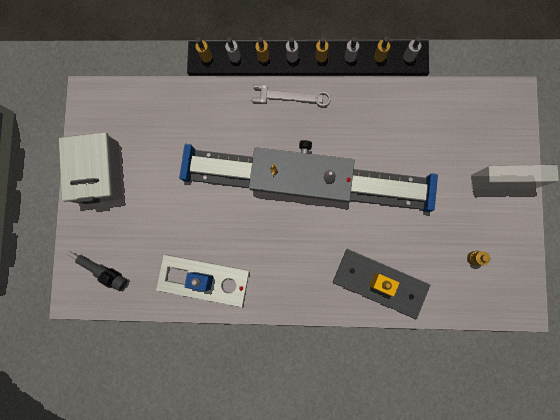

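The top view shows the blue-block holder at about (203,281), with its red dot at (241,288). The carriage is at (302,175), with the round pin at (330,176), its dot at (348,180) and the brass pin at (274,170). The yellow spare is at (385,285). In the side view the holder's dot is at (215,221), the carriage dot at (358,263), the round pin at (354,237) and the brass pin at (342,201).

```bash
cat > h.py <<'E'
import numpy as np, cv2
from bench import *
from scipy.spatial.transform import Rotation as R
C={n:get_calibration(n) for n in("side","top")}
def ray(n,p):
    c=C[n]; d=np.linalg.solve(c["intrinsics"],[p[0],p[1],1.]); return c["xyz"],R.from_rotvec(c["orientation"]).apply(d)
def onz(n,p,z):
    o,d=ray(n,p); return o+d*(z-o[2])/d[2]
def tri(a,b):
    (o1,d1),(o2,d2)=ray("side",a),ray("top",b)
    s=np.linalg.lstsq(np.c_[d1,-d2],o2-o1,rcond=None)[0]
    p,q=o1+d1*s[0],o2+d2*s[1]; return (p+q)/2,np.linalg.norm(p-q)
def proj(n,P):
    c=C[n]; q=c["intrinsics"]@R.from_rotvec(c["orientation"]).inv().apply(np.array(P)-c["xyz"]); return q[:2]/q[2]
def blobs(m,mn=3):
    k,l,s,c=cv2.connectedComponentsWithStats(m.astype(np.uint8)); return [(s[i,4],c[i].round(1),s[i,:4]) for i in range(1,k) if s[i,4]>=mn]
def masks(im):
    h=cv2.cvtColor(im,cv2.COLOR_RGB2HSV); H,S,V=h[...,0].astype(int),h[...,1],h[...,2]
    return dict(red=((H<6)|(H>173))&(S>140)&(V>60),blue=(H>105)&(H<128)&(S>120)&(V>40),brass=(H>10)&(H<25)&(S>150)&(V>60))
E
python3 - <<'E'
from h import *
for n in("side","top"):
    im=cv2.imread(f"pics/{n}0.png")[:,:,::-1]
    for k,m in masks(im).items():
        print(n,k,[(int(a),c.tolist(),b.tolist()) for a,c,b in blobs(m)])
    box=(195,170,50,60) if n=="side" else (150,245,105,70)
    x,y,w,h=box; g=im[y:y+h,x:x+w]
    hs=cv2.cvtColor(np.ascontiguousarray(g),cv2.COLOR_RGB2HSV); print(n,"plate val pct",np.percentile(hs[...,2],[10,50,90]),np.percentile(hs[...,1],[10,50,90]))
s=cv2.imread("pics/side0.png");t=cv2.imread("pics/top0.png")
a=cv2.resize(s[165:285,190:400],None,fx=3.8,fy=3.8,interpolation=2)[:,:798]
b=cv2.resize(t[140:312,150:362],None,fx=3.4,fy=3.4,interpolation=2)
cv2.imwrite("pics/a.png",a);cv2.imwrite("pics/b.png",b)
E
```

```text
side red [(9, [357.7, 262.1], [356, 261, 4, 3])]
side blue [(109, [325.2, 170.9], [310, 169, 31, 5]), (89, [218.1, 180.9], [211, 175, 14, 10]), (587, [385.1, 366.0], [357, 360, 58, 13])]
side brass [(145, [99.6, 3.0], [86, 0, 26, 7]), (136, [169.4, 1.5], [153, 0, 34, 5]), (658, [170.2, 87.2], [99, 57, 108, 44]), (10, [1.1, 101.4], [0, 99, 5, 6]), (7, [427.3, 164.0], [426, 163, 3, 3]), (24, [433.3, 165.5], [430, 163, 7, 5]), (52, [460.5, 194.2], [454, 190, 13, 8]), (86, [341.4, 202.2], [336, 195, 11, 14]), (72, [498.0, 231.3], [491, 226, 15, 10]), (107, [547.4, 280.3], [539, 274, 18, 12]), (1188, [232.8, 322.9], [217, 299, 31, 49])]
side plate val pct [ 57. 118. 146.] [14. 17. 91.]
top red [(13, [348.4, 179.4], [347, 178, 4, 4]), (9, [241.0, 288.0], [240, 287, 3, 3])]
top blue [(253, [185.4, 161.6], [180, 144, 14, 38]), (302, [431.2, 192.3], [423, 174, 15, 38]), (7, [188.1, 179.4], [187, 178, 3, 4]), (295, [197.8, 281.2], [185, 273, 28, 18])]
top brass [(89, [201.4, 47.1], [195, 41, 13, 13]), (88, [261.4, 47.0], [255, 40, 13, 13]), (81, [321.6, 46.8], [316, 41, 13, 12]), (91, [382.9, 47.2], [377, 40, 13, 15]), (6, [316.8, 54.5], [316, 53, 3, 4]), (7, [325.4, 55.7], [325, 53, 2, 6]), (4, [375.2, 53.0], [375, 52, 2, 3]), (5, [206.6, 54.8], [205, 54, 4, 3]), (4, [262.0, 55.0], [261, 54, 3, 3]), (17, [265.8, 57.8], [262, 54, 7, 8]), (3, [323.0, 56.0], [323, 55, 1, 3]), (4, [203.8, 56.5], [203, 56, 3, 2]), (3, [320.0, 56.0], [319, 56, 3, 1]), (3, [376.3, 56.3], [376, 56, 2, 2]), (9, [382.2, 57.2], [379, 56, 7, 4]), (4, [203.5, 59.0], [202, 59, 4, 1]), (6, [208.7, 58.8], [207, 58, 4, 3]), (3, [317.0, 58.0], [316, 58, 3, 1]), (7, [321.3, 59.7], [320, 59, 4, 3]), (3, [376.0, 59.0], [375, 59, 3, 1]), (5, [379.4, 60.6], [378, 60, 4, 2]), (40, [273.4, 169.2], [271, 164, 6, 11]), (197, [479.8, 257.4], [468, 251, 22, 14]), (425, [384.1, 284.0], [370, 273, 29, 24])]
top plate val pct [131. 150. 198.] [18. 21. 25.]
```

View pics/a.png

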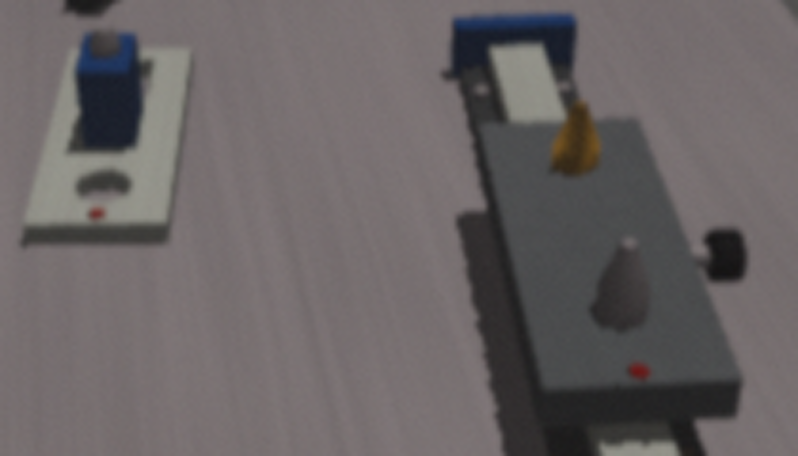

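View pics/b.png

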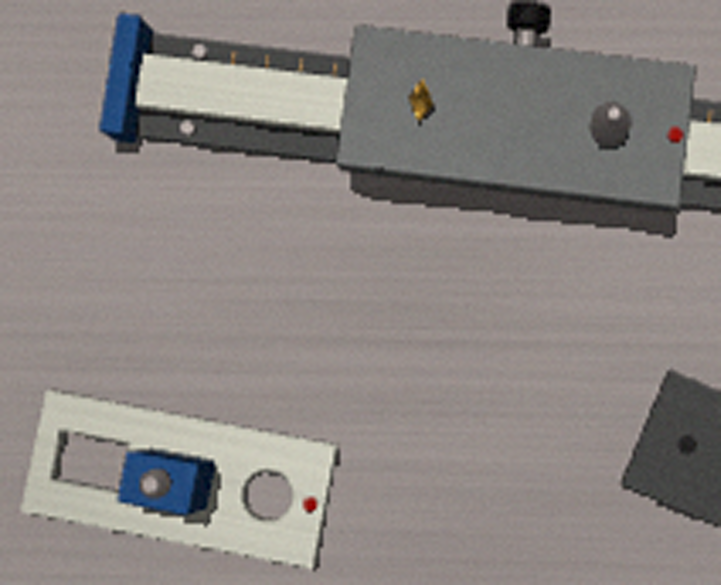

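The crops show clean corners of the seat face and of the holder plate, along with the dots, the hole and the pin tips. I'll triangulate these.

```bash
python3 - <<'E'
from h import *
A=lambda X,Y:((X+.5)/3.8-.5+190,(Y+.5)/3.8-.5+165)
B=lambda X,Y:((X+.5)/3.4-.5+150,(Y+.5)/3.4-.5+140)
np.set_printoptions(precision=4,suppress=True)
T={}
for k,a,b in [("hdot",(97,214),(310,504)),("sdot",(638,371),(675,135)),("rtip",(628,241),(614,113)),("dtip",(580,104),(420,98)),("btip",(105,36),(154,483)),
 ("h1",(167,224),(338,445)),("h2",(25,226),(315,570)),("h3",(72,47),(22,512)),("h4",(190,48),(47,390)),
 ("s1",(740,383),(695,65)),("s2",(543,390),(680,208)),("s3",(482,123),(339,165)),("s4",(640,119),(356,24))]:
    p,e=tri(A(*a),B(*b)); T[k]=p; print(k,p,round(e*1e3,1))
for q in "hs":
    c=[T[q+i] for i in "1234"]; print(q,np.mean(c,0),[round(np.linalg.norm(c[i]-c[i-1])*1e3) for i in range(4)])
zt=np.mean([T["h"+i][2] for i in "1234"]); zs=np.mean([T["s"+i][2] for i in "1234"]); print("zt",zt,"zs",zs)
for nm,q,z in(("h","h",zt),("s","s",zs)):
  tb={"h":[(338,445),(315,570),(22,512),(47,390)],"s":[(695,65),(680,208),(339,165),(356,24)]}[q]
  c=np.array([onz("top",B(*x),z) for x in tb]); u=(c[2]+c[3]-c[0]-c[1])[:2]
  sa={"h":[(167,224),(25,226),(72,47),(190,48)],"s":[(740,383),(543,390),(482,123),(640,119)]}[q]
  d=np.array([onz("side",A(*x),z) for x in sa]); v=(d[2]+d[3]-d[0]-d[1])[:2]
  print(nm,"top ctr",c.mean(0),"yaw",np.arctan2(u[1],u[0]),"side ctr",d.mean(0),"yaw",np.arctan2(v[1],v[0]))
print("hole",onz("top",B(268,495),zt))
u=(T["dtip"]-T["rtip"]); print("pins",(T["dtip"]+T["rtip"])/2,np.linalg.norm(u[:2]),np.arctan2(u[1],u[0]))
o=get_obs(); print(R.from_rotvec(o["orientation"]).as_matrix())
E
```

```text
hdot [0.4297 0.101  0.0292] 1.0
sdot [ 0.6367 -0.0995  0.0694] 0.8
rtip [ 0.6409 -0.0636  0.1064] 0.6
dtip [0.6499 0.038  0.1065] 5.2
btip [0.4428 0.1763 0.0865] 1.1
h1 [0.4631 0.086  0.0294] 1.0
h2 [0.3938 0.0969 0.0297] 2.5
h3 [0.422  0.2652 0.0315] 2.2
h4 [0.4904 0.2553 0.0292] 0.3
s1 [ 0.6759 -0.1104  0.0665] 0.7
s2 [ 0.5968 -0.1025  0.0688] 1.4
s3 [0.6186 0.0847 0.0704] 3.4
s4 [0.6982 0.0781 0.0675] 1.7
h [0.4423 0.1758 0.03  ] [171, 70, 171, 69]
s [ 0.6474 -0.0125  0.0683] [190, 80, 188, 80]
zt 0.029968654456487297 zs 0.06829050360647534
h top ctr [0.4416 0.1759 0.03  ] yaw 1.4075113059320585 side ctr [0.443  0.1758 0.03  ] yaw 1.411325916584453
s top ctr [ 0.6466 -0.0123  0.0683] yaw 1.4583582364909542 side ctr [ 0.648  -0.0123  0.0683] yaw 1.4456488147512365
hole [0.4337 0.125  0.03  ]
pins [ 0.6454 -0.0128  0.1064] 0.10199069813983622 1.481951322724924
[[-0.9052  0.4249 -0.0006]
 [ 0.4249  0.9052 -0.0015]
 [-0.0001 -0.0016 -1.    ]]
```

Measured sizes and heights agree with the text: the holder plate is 171x70 with its top at 30 mm against 32 stated, and the seat face is 190x80 at about 69 mm. The holder centre is (0.442, 0.176) with yaw 1.41, and the seat centre is (0.647, -0.0125) with yaw about 1.45. I'll move above the holder.

Emit:
{"method": "jog_arm", "body": {"plan": [[[1.5,-4.3,-0.8],-0.13],[[1.5,-4.3,-0.8],-0.13],[[1.5,-4.3,-0.8],-0.13],[[1.5,-4.3,-0.8],-0.13],[[1.5,-4.3,-0.8],-0.13],[[1.5,-4.3,-0.8],-0.13],[[1.5,-4.3,-0.8],-0.13],[[1.5,-4.3,-0.8],-0.13],[[1.5,-4.3,-0.8],-0.13],[[1.5,-4.3,-0.8],-0.12],[[0,0,0],0],[[0,0,0],0]], "hand": 8.5}}

```text
clock: 1.3
tcp_pos: [0.4368, 0.1802, 0.2237]
orientation: [-2.392, -2.037, 0.001]
contact_force: [0.7, 0.5, 0.1]
grip_width: 0.0851
```

Emit:
{"method": "jog_arm", "body": {"plan": [[[0.25,-0.2,-1.5],0],[[0.25,-0.2,-2],0],[[0.05,0,-2],0],[[0,0,-2],0],[[0,0,-1.7],0],[[0,0,-1],0],[[0,0,-0.5],0],[[0,0,0],0],[[0,0,0],0]]}}

```text
clock: 2.2
tcp_pos: [0.4426, 0.1775, 0.1174]
orientation: [2.389, 2.04, 0.001]
contact_force: [0.2, -0.2, -0.2]
grip_width: 0.085
```

Emit:
{"method": "jog_arm", "body": {"plan": [[[0,0,0],0],[[0,0,0],0],[[0,0,0],0],[[0,0,0],0],[[0,0,0],0],[[0,0,0],0],[[0,0,0],0],[[0,0,0],0],[[0,0,0],0],[[0,0,0],0]], "hand": 2, "grip_force": 60}}

```text
clock: 3.2
tcp_pos: [0.4427, 0.1772, 0.1173]
orientation: [2.39, 2.039, 0.001]
contact_force: [-0.3, -0.3, 5.6]
grip_width: 0.0273
```

Emit:
{"method": "jog_arm", "body": {"plan": [[[0,0,0.5],0],[[0,0,1],0],[[0,0,2],0],[[0,0,2],0],[[0,0,2],0],[[0,0,2],0],[[0,0,2],0],[[0,0,1],0],[[0,0,0.5],0],[[0,0,0],0]]}}

```text
clock: 4.2
tcp_pos: [0.4421, 0.1771, 0.2471]
orientation: [-2.39, -2.039, -0.001]
contact_force: [-1.2, -0.1, -4.2]
grip_width: 0.0272
```

Emit:
{"method": "jog_arm", "body": {"plan": [[[1,-1,0],0.01],[[2,-2,0],0.01],[[2.5,-2.5,0],0.01],[[2.5,-2.5,0],0.01],[[2.5,-2.2,0],0],[[2.5,-2.2,0],0],[[2.5,-2.2,0],0],[[2.5,-2.2,0],0],[[1.6,-1.5,0],0],[[0.8,-0.7,0],0],[[0,0,0],0],[[0,0,0],0]]}}

```text
clock: 5.4
tcp_pos: [0.6453, -0.0118, 0.2459]
orientation: [-2.346, -2.086, 0.002]
contact_force: [0.1, 0.7, -3.7]
grip_width: 0.0271
```

```bash
python3 - <<'E'
from h import *
for n in("side","top"): cv2.imwrite(f"pics/{n}1.png",grab_frame(n)[:,:,::-1])
o=get_obs(); print(o["clock"],o["tcp_pos"],o["orientation"],o["contact_force"],o["grip_width"])
P=o["tcp_pos"]; P=np.array([P[0],P[1],P[2]-.085]); im=[]
for n in("side","top"):
    u,v=proj(n,P).astype(int); print(n,u,v); x,y=max(0,u-66),max(0,v-75); print("off",x,y)
    im.append(cv2.resize(cv2.imread(f"pics/{n}1.png")[y:y+150,x:x+133],None,fx=3,fy=4,interpolation=2) if 0 else cv2.resize(cv2.imread(f"pics/{n}1.png")[y:y+150,x:x+133],(399,450),interpolation=2))
cv2.imwrite("pics/c.png",np.hstack(im))
E
```

```text
5.5 [ 0.64533841 -0.01127995  0.24644753] [-2.34535283e+00 -2.08764165e+00  6.80561458e-04] [ 0.49341137  0.93636899 -4.16690684] 0.02762150838877718
side 350 179
off 284 104
top 300 162
off 234 87
```

View pics/c.png

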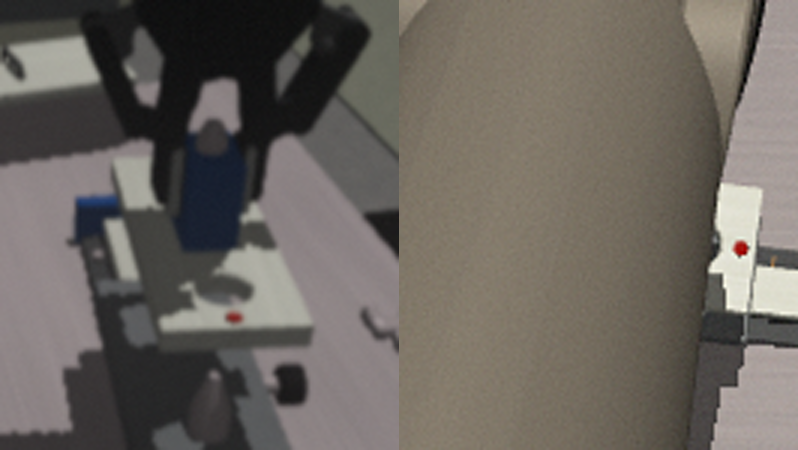

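The holder hangs level in the grip, with the block between the pads. Its dot is at about (234,317) in the left crop and (741,248) in the right crop. The top view also shows its end edge from (762,189) to (748,311).

```bash
python3 - <<'E'
from h import *
np.set_printoptions(precision=4,suppress=True)
A=lambda X,Y:((X+.5)/3-.5+284,(Y+.5)/3-.5+104)
B=lambda X,Y:((X-399+.5)/3-.5+234,(Y+.5)/3-.5+87)
d,e=tri(A(234,317),B(741,248)); print("dot",d,e)
q1,e1=tri(A(311,325),B(762,189)); q2,e2=tri(A(160,321),B(748,311)); print(q1,e1,q2,e2)
v=(q1-q2)[:2]; print("len",np.linalg.norm(v),"yaw from edge",np.arctan2(v[1],v[0])+np.pi/2)
rot=lambda a:np.array([[np.cos(a),-np.sin(a)],[np.sin(a),np.cos(a)]])
hc,hy=np.array([.4423,.1758]),1.4095; hd=np.array([.4297,.1010])
loc=rot(-hy)@(hd-hc); print("dot local holder",loc)
sc=np.array([.6474,-.0125]); print("seatdot local",rot(-1.452)@(np.array([.6367,-.0995])-sc),"rtip local",rot(-1.452)@(np.array([.6409,-.0636])-sc))
o=get_obs(); a=np.arctan2(o["orientation"][1],o["orientation"][0]); ty=(2*a-np.pi/2); print("tooly",ty%np.pi-np.pi)
y=(ty+np.pi/2)%np.pi; print("holder yaw by tool",y)
for yy in(y,): 
    c=d[:2]-rot(yy)@loc; print("holder ctr via dot",c)
    print("via edge",(q1+q2)[:2]/2+rot(yy)@[.085,0])
dt=o["tcp_pos"][:2]; print("via grip",dt+rot(y-hy)@(hc-np.array([.4427,.1772])))
# hypothesised pins -> pixel
for n in("side","top"):
    print(n,"round foot/tip",proj(n,[*(sc+rot(1.452)@[-.052,0]),.069]),proj(n,[*(sc+rot(1.452)@[-.052,0]),.105]),"dia foot/tip",proj(n,[*(sc+rot(1.452)@[.052,0]),.069]),proj(n,[*(sc+rot(1.452)@[.052,0]),.105]))
E
```

```text
dot [ 0.6365 -0.0889  0.1587] 0.0007912202011137875
[ 0.6699 -0.1004  0.1578] 0.0002847383553932758 [ 0.6002 -0.0923  0.1635] 0.0001766895263476784
len 0.07024648657097801 yaw from edge 1.4544589019583885
dot local holder [-0.0759  0.0004]
seatdot local [-0.0877  0.0003] rtip local [-0.0515  0.0004]
tooly -0.1161388551897069
holder yaw by tool 1.4546574716051897
holder ctr via dot [ 0.6457 -0.0137]
via edge [ 0.6449 -0.0119]
via grip [ 0.645  -0.0127]
side round foot/tip [352.6617 247.1573] [354.969  228.9652] dia foot/tip [340.8575 209.4932] [342.5274 192.3816]
top round foot/tip [329.2177 176.5547] [330.52   172.6698] dia foot/tip [274.2671 169.4221] [272.9762 165.2324]
```

The dot, edge and grip estimates put the holder centre at about (0.645, -0.013) with yaw 1.454. The target is (0.647, -0.0127) with yaw 1.452. I'll shift 2 mm in x and lower onto the pin tapers.

Emit:
{"method": "jog_arm", "body": {"plan": [[[0.1,0,-0.5],0],[[0.1,0,-1],0],[[0,0,-1],0],[[0,0,-1],0],[[0,0,-1],0],[[0,0,-0.6],0],[[0,0,-0.3],0],[[0,0,0],0],[[0,0,0],0]]}}

```text
clock: 6.4
tcp_pos: [0.6485, -0.013, 0.1932]
orientation: [2.348, 2.086, 0.001]
contact_force: [-0.1, 0.8, -2.9]
grip_width: 0.0276
```

```bash
python3 - <<'E'
from h import *
for n in("side","top"): cv2.imwrite(f"pics/{n}2.png",grab_frame(n)[:,:,::-1])
o=get_obs(); print(o["clock"],o["tcp_pos"],o["orientation"],o["contact_force"],o["moment"])
s=cv2.resize(cv2.imread("pics/side2.png")[165:290,290:423],(532,500),interpolation=2)
t=cv2.resize(cv2.imread("pics/top2.png")[130:225,300:367],(353,500),interpolation=2)
cv2.imwrite("pics/d.png",np.hstack([s,t])[:,:800])
E
```

```text
6.5 [ 0.64861138 -0.01300154  0.19347379] [2.34821148e+00 2.08604091e+00 1.31111879e-03] [ 0.11495618  0.85575536 -3.54755182] [ 0.00626702 -0.01492821 -0.02338289]
```

View pics/d.png

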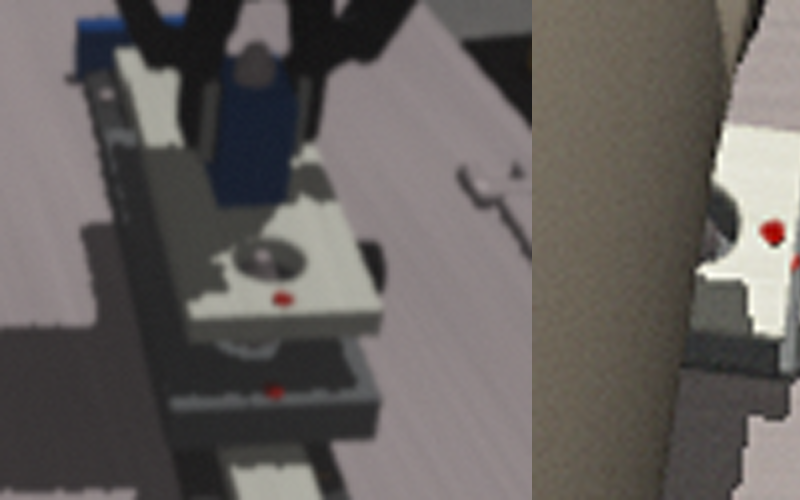

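The pin tip shows inside the hole, at about (263,258) in the crop. The holder dot is at (283,299) and (772,233), and the seat dot is at (275,392). I'll use the dot for a fine correction.

```bash
python3 - <<'E'
from h import *
np.set_printoptions(precision=4,suppress=True)
A=lambda X,Y:((X+.5)/4-.5+290,(Y+.5)/4-.5+165)
k=353/67
B=lambda X,Y:((X-532+.5)/k-.5+300,(Y+.5)*95/500-.5+130)
d,e=tri(A(283,299),B(772,233)); print("dot",d,e)
rot=lambda a:np.array([[np.cos(a),-np.sin(a)],[np.sin(a),np.cos(a)]])
sc=np.array([.6472,-.0125]); t=sc+rot(1.453)@[-.0759,.0004]; print("target dot",t,"shift cm",(t-d[:2])*100)
# hole rim seen from side: ellipse centre -> on plate top
h=onz("side",A(270,260),d[2]); print("hole",h, "round pin",sc+rot(1.453)@[-.052,0])
h2=onz("top",B(738,213),d[2]); print("hole right edge",h2)
print("pin tip seen",onz("side",A(263,258),.105))
for f in("red",):
  for n in("side","top"):
    im=cv2.imread(f"pics/{n}2.png")[:,:,::-1]; print(n,[(int(a),c.tolist()) for a,c,b in blobs(masks(im)[f])], A(283,299),B(772,233))
E
```

```text
dot [ 0.6399 -0.0902  0.1056] 0.0013443677977868875
target dot [ 0.6379 -0.0878] shift cm [-0.2063  0.2409]
hole [ 0.6436 -0.067   0.1056] round pin [ 0.6411 -0.0641]
hole right edge [ 0.646  -0.0786  0.1056]
pin tip seen [ 0.6417 -0.0646  0.105 ]
side [(5, [360.2, 239.4]), (7, [358.3, 262.4])] (360.375, 239.375) (345.1473087818697, 173.865)
top [(12, [345.5, 173.5])] (360.375, 239.375) (345.1473087818697, 173.865)
```

Emit:
{"method": "jog_arm", "body": {"plan": [[[-0.1,0.12,0],0],[[-0.1,0.12,0],0],[[0,0,-0.3],0],[[0,0,-0.4],0],[[0,0,-0.4],0],[[0,0,-0.2],0],[[0,0,0],0],[[0,0,0],0]]}}

```text
clock: 7.3
tcp_pos: [0.6463, -0.0106, 0.1798]
orientation: [-2.349, -2.087, 0.0]
contact_force: [-0.2, -1.1, -3.2]
grip_width: 0.0271
```

Emit:
{"method": "jog_arm", "body": {"plan": [[[0,0,-0.2],0],[[0,0,-0.2],0],[[0,0,-0.2],0],[[0,0,-0.1],0],[[0,0,0],0],[[0,0,0],0]]}}

```text
clock: 7.9
tcp_pos: [0.6463, -0.0106, 0.1729]
orientation: [2.349, 2.086, -0.0]
contact_force: [0.1, -0.6, -2.9]
grip_width: 0.0274
```

No contact yet, with the underside at about 75.5 mm. I'll creep down until the force changes.

Emit:
{"method": "jog_arm", "body": {"plan": [[[0,0,-0.1],0],[[0,0,-0.1],0],[[0,0,-0.1],0],[[0,0,0],0],[[0,0,0],0]]}}

```text
clock: 8.4
tcp_pos: [0.6462, -0.0105, 0.1699]
orientation: [-2.349, -2.087, 0.0]
contact_force: [0.6, 0.3, -3.6]
grip_width: 0.0274
```

Emit:
{"method": "jog_arm", "body": {"plan": [[[0,0,-0.1],0],[[0,0,0],0],[[0,0,0],0]]}}

```text
clock: 8.7
tcp_pos: [0.6464, -0.0105, 0.1694]
orientation: [2.349, 2.086, 0.001]
contact_force: [-2.0, -0.1, 2.1]
grip_width: 0.0276
```

Emit:
{"method": "jog_arm", "body": {"plan": [[[0,0,-0.1],0],[[0,0,0],0],[[0,0,0],0]]}}

```text
clock: 9.0
tcp_pos: [0.6464, -0.0106, 0.1693]
orientation: [-2.349, -2.086, -0.001]
contact_force: [-5.1, 0.4, 9.5]
grip_width: 0.027
```

```bash
python3 - <<'E'
from h import *
cv2.imwrite("pics/side3.png",grab_frame("side")[:,:,::-1])
o=get_obs(); print(o["clock"],o["tcp_pos"],o["contact_force"],o["moment"])
cv2.imwrite("pics/e.png",cv2.resize(cv2.imread("pics/side3.png")[170:295,290:423],(638,600),interpolation=2))
E
```

```text
9.05 [ 0.64642017 -0.01058839  0.16934139] [-4.57252685  0.75379596  9.36081156] [0.05842989 1.14995846 0.05786343]
```

View pics/e.png

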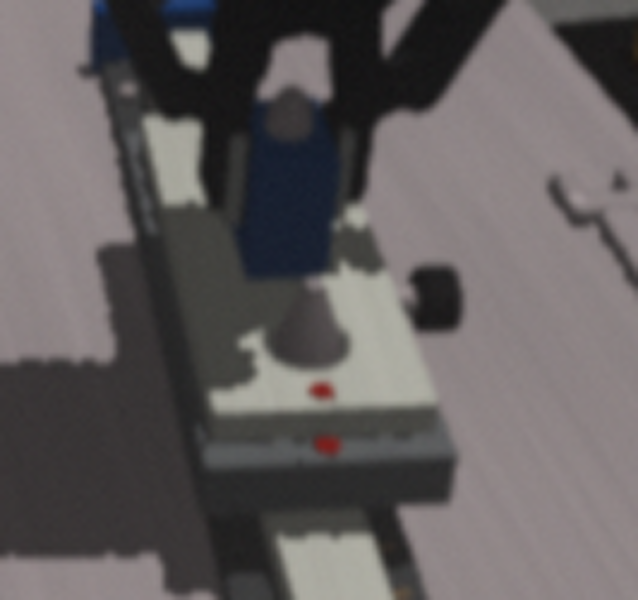

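The plate is down with the round pin up through the hole, and the dots line up at (321,390) and (327,445). There is a small side load (Fx -5), so I'll ease it before letting go.

Emit:
{"method": "jog_arm", "body": {"plan": [[[-0.06,0,0],0],[[0,0,0],0],[[0,0,0],0]]}}

```text
clock: 9.35
tcp_pos: [0.6463, -0.0106, 0.1693]
orientation: [2.348, 2.086, 0.002]
contact_force: [-2.7, 0.1, 7.8]
grip_width: 0.0273
```

Emit:
{"method": "jog_arm", "body": {"plan": [[[0,0,0.05],0],[[0,0,0],0],[[0,0,0],0],[[0,0,0],0],[[0,0,0],0],[[0,0,0],0],[[0,0,0],0]], "hand": 5.5}}

```text
clock: 10.05
tcp_pos: [0.6457, -0.0105, 0.1683]
orientation: [-2.348, -2.087, 0.0]
contact_force: [-0.3, 0.0, -0.5]
grip_width: 0.0548
```

Emit:
{"method": "jog_arm", "body": {"plan": [[[0,0,0.5],0],[[0,0,1],0],[[0,0,2],0],[[0,0,2.5],0],[[0,0,2.5],0],[[0,0,2.5],0],[[-1,3,1],0],[[-2,4,0.5],0],[[-2,4,0],0],[[-2,4,0],0],[[-2,4,0],0],[[-1,3,0],0]]}}

```text
clock: 11.25
tcp_pos: [0.5439, 0.2123, 0.2944]
orientation: [-2.345, -2.089, -0.002]
contact_force: [0.3, 0.6, -0.5]
grip_width: 0.0552
```

Emit:
{"method": "jog_arm", "body": {"plan": [[[-1,3,0],0],[[-1,3,0],0],[[-1,3,0],0],[[-1,3,0],0],[[0,2,0],0],[[0,0,0],0],[[0,0,0],0]]}}

```text
clock: 11.95
tcp_pos: [0.5064, 0.3488, 0.2937]
orientation: [2.348, 2.085, 0.0]
contact_force: [0.6, -1.1, -0.3]
grip_width: 0.0549
```

```bash
python3 - <<'E'
from h import *
for n in("side","top"): cv2.imwrite(f"pics/{n}4.png",grab_frame(n)[:,:,::-1])
o=get_obs(); print(o["clock"],o["tcp_pos"],o["contact_force"],o["grip_width"])
s=cv2.resize(cv2.imread("pics/side4.png")[165:290,290:423],(399,375),interpolation=2)
t=cv2.resize(cv2.imread("pics/top4.png")[130:225,235:368],(399,285),interpolation=2)
cv2.imwrite("pics/f.png",np.hstack([s,cv2.copyMakeBorder(t,0,90,0,0,0)]))
E
```

```text
12.05 [0.50668827 0.34754739 0.29361156] [ 0.12897196 -1.52373418  0.28068992] 0.05488637009457309
```

View pics/f.png

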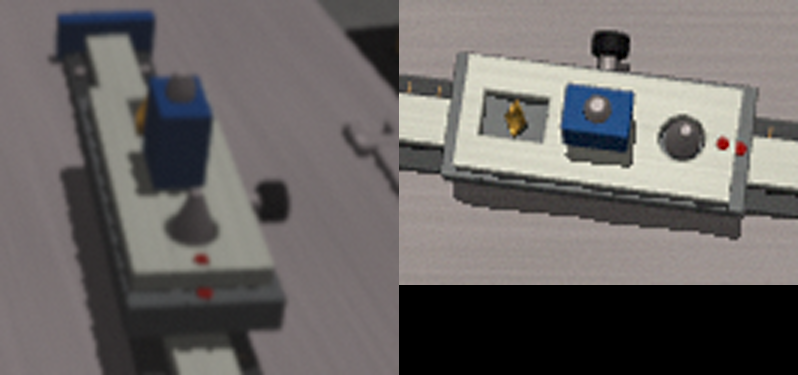

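The holder is on both pins: the round pin is in the hole at (682,137) and the brass diamond in the slot at (515,117). I'll do a final check of height and tilt.

```bash
python3 - <<'E'
from h import *
np.set_printoptions(precision=4,suppress=True)
A=lambda X,Y:((X+.5)/3-.5+290,(Y+.5)/3-.5+165)
B=lambda X,Y:((X-399+.5)/3-.5+235,(Y+.5)/3-.5+130)
for k,a,b in(("dot",(201,259),(723,143)),("c1",(272,270),(752,89)),("c2",(132,274),(735,206)),("c3",(89,86),(451,170)),("c4",(145,81),(470,52))):
    print(k,*tri(A(*a),B(*b)))
a,b=[cv2.imread(f"pics/top{i}.png")[:,:,::-1] for i in(0,4)]
print("spare",[[c.tolist() for n,c,_ in blobs(masks(i)["brass"]) if n>300] for i in(a,b)])
E
```

```text
dot [ 0.6379 -0.088   0.0817] 0.00067970436079351
c1 [ 0.6699 -0.1049  0.0841] 0.002082647409840809
c2 [ 0.5993 -0.0954  0.0843] 0.0017595542769490576
c3 [0.621  0.0783 0.0821] 0.004999822008200652
c4 [0.6739 0.071  0.0884] 0.03424199532594924
spare [[[384.1, 284.0]], [[384.1, 284.1]]]
```

The dot is at z 0.0817, against the seat dot's 0.0694 plus 12 mm, so the plate is flush. Its position matches the target within 0.5 mm and the spare hasn't moved. The c4 corner was a bad pick, because the far corner's two image points don't match (34 mm ray gap).

```bash
python3 -c "
from bench import *
print(hand_in())"
```

```text
the job is handed in; nothing more can be done
None
```

The blue-block holder is seated on the carriage's two locating pins, released, and the job is handed in. It took about 12 s of the 40 s allowed. I lowered it onto the pins, crept down to a light contact (about 10 N measured at most), eased a small side load, then let go and backed the arm away.

**Last checks:**
- **Pins:** the final pictures show the round pin up through the hole and the brass diamond pin in the slot.
- **Height:** the holder's red dot stands at 81.7 mm. The seat face measured about 69.4 mm, and the plate is 12 mm thick, so it sits flush.
- **Position:** the dot is within about 0.5 mm of its target.
- **Spare and robot:** the yellow spare has not moved, and the robot is clear and touching nothing.

**Checks that disagreed:**
- **Corners:** the three usable plate corners read 82–84 mm, up to 3 mm above the dot, with ray gaps of 2–5 mm, so they confirm the tilt only roughly. I discarded the fourth corner because its two image points did not match (34 mm ray gap).
- **Release:** as the gripper opened, the tool settled about 1 mm lower. I took this as the slight contact press relaxing, not the holder dropping.

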